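# Free the gummed-up infuser clamp and lift the canister out to drain

## Robot

A 7-joint arm with a two-finger parallel gripper is mounted at the origin on the work surface. World frame = base frame: x ahead of the robot, y to its left, z up, the work surface at z = 0. Lengths are in m, angles in rad, forces in N, time in s.
With the tool pointing down it reaches from about 0.4 to 0.875 m from the base axis. Payload 6.5 kg.
Tool frame: the origin (TCP) lies between the finger pads; the fingertips stand 11 mm ahead of it and the grasp point (between the pads) lies 8 mm behind it; z points along the fingers, y is the direction in which the jaws open and shut (so a half turn about z gives the same grasp; the last joint's range is limited). The gripper opens to 85 mm and grips with 20 to 120 N. Pads are 22 mm wide; open, the fingers measure 114 mm over their backs; the gripper's body (76 mm by 85 mm) begins 54 mm behind the grasp point. The pads swing forward as they close: fully open they stand 13 mm farther back than shut.
Start: joints at [-1.206, 0.536, -0.004, 1.538, 0.003, 1.067, -0.071], TCP at [0.271, 0.591, 0.242] pointing down, gripper open.
Joint ranges: [-2.7, 2.7], [-0.37, 2.16], [-1.27, 1.26], [0.24, 2.4], [-1.31, 4.45], [0.19, 1.91], [-2.76, 2.76]. Speed limits (rad/s): [2.39, 2.39, 3.14, 3.14, 3.14, 3.14, 3.14].

## Interface

Orientations are given as a rotation vector (axis times angle).
In Python, from station import sense, capture, ctrl, boxes_of, cut_out gives the robot as it stands.
- The arm moves only by the tool carry_out, never from a script. Its arguments are lists of equal length, an entry for each row: "offset": the shift along the world's x, y, z in m, a list of three; "roll": the turn about the world's z in degrees; "jaw": the closure, from -1 (fully open) to 1 (shut). A call has 1 to 5 rows; each row shifts and turns the pose as measured when the row begins; what a row does not reach is not made up. A row lasts 1/10 s, in which the tool goes at most 50 mm and 8.59 degrees, less where a joint would pass 70% of its speed; a pose out of reach is approached as far as the arm can. A call with a gripper value outside its range is refused whole. The fingers move at their own pace and stop on an object; "newtons" is the grip in N (left out, the last holds). Time passes only in rows, so rows that do not move let the fingers close. It gives the time, the measured TCP pose, the force and the opening at its end, in the units of the state.
- sense(): the state, without advancing time (a new reading comes with each control period).
- capture(name): name is "scene" or "top" or "wrist"; returns a dict with "frame" (400x640x3 uint8, blue, green, red), "z_map" (400x640 float32, m along the optical axis (not along the pixel's ray), 0 where there is no reading), "fx", "fy", "cx", "cy" (pixels), "pose" (4x4, takes a point from camera to world coordinates); the wrist camera has in their place "hand_eye" (4x4, takes a point from camera to tool coordinates, whose origin is the TCP and whose axes are the flange's). Camera axes: x right, y down, z forward; pixel columns grow to the right and rows downward; lengths in m; the calibration is good to about 2 mm. The wrist camera is an equidistant fisheye: a pixel r from the principal point sees the ray r / f radians off the axis. A picture is of the moment at which its call begins: read the wrist's pose just before it.
- ctrl.close_job(): hands the job in, once; it reports no verdict.
Trained networks look in the newest picture that a camera, given by its name, has taken for a name from the list of things; names that differ only in an ending like _2 or _b are one class to them, and where a whole thing is asked for, a point or a joint stands for the part that bears it (a point fixed in the world has none). Each returns a list of dicts, best first, with "confidence" (0 to 1); they miss things now and then, are a little off and sometimes report something else, mostly with a low value. They report only what shows in the picture. A call takes as long as a camera call. They do not tell look-alikes from the thing itself.
- boxes_of(query, camera): "extent" ([left, top, right, bottom] in pixels, round what is visible of it).
- cut_out(query, camera): "mask" (400x640 bool, what is visible of it) and "extent" ([left, top, right, bottom] in pixels, round what is visible of it).
The state is a dict: "time": time; "q": joint angles; "joint_vel": joint speeds; "joint_torque": joint torques, N m; "eef_pos": TCP position; "orientation": TCP orientation; "ft_force": force on the tool from outside, world axes, zero at the start; "wrist_torque": the same for the moment, N m; "grip_width": finger opening in m.
Only numpy, scipy, OpenCV 4.12 (cv2) and the standard library are available. Lean on these libraries where they do the work, as an engineer would, in place of code of your own. Each camera call takes 0.05 s, during which the arm holds its last target.

## Task

The black clamp knob on the infuser stand is gummed up with dried syrup: break it loose with a short firm twist anticlockwise, then keep turning it until it comes up against its stop, so that the brass tongue is fully drawn back. Then lift the steel canister out of the stand and set it down gently and upright in the blue ring of the drain tray, and let go. The stand is not fastened down: do not drag or twist it along the counter or pull at the canister while it is still locked, and leave the other things on the counter where they are.

Things in the scene. Friction and masses are not known exactly. Their poses are not given: they have to be found in the camera images.
- stand: Infuser stand, 2.4 kg, loose on four rubber feet; base plate 150 (x) x 230 (y) mm, top 18 mm up. Origin on the counter under the plate's centre, z up. At y = -50 mm the canister's seat, at y = +50 mm a grey post 70 (x) x 60 (y) mm, 122 mm high, with the knob on top. It shifts under roughly 15 N of sideways push or 1 N m of twist.
- post (a point): Centre of the top of the stand's grey post, on the knob's upright axis, 122 mm above the counter; axes as the stand.
- seat (a point): Centre of the seat where the canister's foot rests, 18 mm above the counter, at y = -50 mm in the stand's frame; axes as the stand. Around it a black ring, bore 68 mm, outside 78 mm, top 53 mm above the counter.
- knob_grip (a point): Grip point of the black knob, on its upright axis, 156 mm above the counter. The knob is a bar 64 mm long along this frame's x, 16 mm thick along y, reaching 16 mm above and 28 mm below this point, over a hub disc 38 mm across whose top is 22 mm below it. The frame turns with the knob; at the start the bar lies along the stand's x axis (red mark on its -x half).
- tongue_tip (a point): Tip of the flat brass tongue (24 mm wide, 8 mm thick) that locks the canister's rim from above; axes as the stand. Underside 2 mm above the rim, overlapping it by 10 mm at the start. Turning the knob draws it back along the stand's +y, 9 mm per rad, from y = -20 mm to -2 mm (stand's frame) at the stop; it clears the rim at -10 mm.
- canister: Closed steel infuser canister, 0.3 to 0.55 kg, 113 mm high, z up. Origin at the centre of its underside. Body 62 mm across, rim 80 mm across from 69 to 76 mm up, and on top a square black grip 24 x 24 mm from 83 to 113 mm up, its flat sides facing x and y. At the start its x axis is within 0.25 rad of the stand's x.
- canister_grip (a point): Point to grip on the canister's black square grip, on its axis, 100 mm above the canister's underside; axes as the canister. Fingers closing along x keep clear of the stand's post.
- tray: Fixed grey drain tray 180 x 180 mm with an 18 mm high edge, 4 mm floor. Origin on the counter under its centre, z up.
- well (a point): Centre of the tray's floor inside the blue ring (bore 72 mm, top 24 mm above the counter), 4 mm above the counter: the canister's foot goes here.
- tongue: The brass locking tongue (see its tip); origin at the tip, on its underside.
- cup: Bystander: clear plastic cup, 110 mm high, 84 mm across. Origin under its centre.
- mug: Bystander: white mug, 90 mm high. Origin under its centre.
- syrup: Bystander: amber bottle, 190 mm high, 66 mm across. Origin under its centre.
- jar: Bystander: clear jar, 100 mm high, 72 mm across. Origin under its centre.
- spoon: Bystander: steel spoon, 190 mm long, lying flat.
- pitcher: Bystander: steel milk pitcher, 110 mm high. Origin under its centre.
- lidbox: Bystander: open white box for lids 110 x 140 x 60 mm. Origin under its centre.
- knob: The same black knob; origin on its axis at the post's top. At the start at its clockwise end; opens anticlockwise seen from above. Takes about 0.5 N m to break loose, fading away over the first 0.35 rad, then turns with about 0.03 N m and stays where left. Meets a hard stop after 2 rad or so, more than one grasp can turn: feel for the stop.
Not all that is in view belongs to the job. What is shaped like the canister but orange, purple or turquoise is not meant.

How it is judged:
By the outcome, as a careful person would: the job done as asked, in the order asked, and still so for the second after the job is handed in, with the robot touching nothing.
It also fails if it takes over 72 s, if anything falls off the work surface, if the arm or the gripper's body presses on something with over 40 N, if the wrist force passes 120 N, or if a joint passes its speed limit or range.

## Working session

There is one attempt and no reset: what is moved stays moved. The work goes in short steps, Python scripts to look and compute and a tool call to move; the robot and the scene stay as the last step left them, time stands still between calls to the robot, and variables do not carry over. Pictures are saved under pics/ and viewed, and the job is handed in when it is done.

Besides the shell and the picture viewer there is one more tool, called after ">>>" in YAML: its name, and indented under it one key for each argument. carry_out: Moves the arm, as the interface text tells. Its arguments: {"type":"object","properties":{"offset":{"type":"array","items":{"type":"array","items":{"type":"number"}}},"roll":{"type":"array","items":{"type":"number"}},"jaw":{"type":"array","items":{"type":"number"}},"newtons":{"type":"number"}},"required":["offset","roll","jaw"]}

```bash
ls; mkdir -p pics
python3 - <<'E'
from station import sense, capture, ctrl, boxes_of, cut_out
import cv2
s=sense();print({k:s[k] for k in ('time','eef_pos','orientation','ft_force','grip_width')})
for n in('scene','top'):
    c=capture(n);cv2.imwrite(f'pics/{n}0.png',c['frame']);print(n,c['fx'],c['pose'])
    for q in('stand','knob','canister','tray','tongue'):
        print(q,[(b['confidence'],[int(v) for v in b['extent']]) for b in boxes_of(q,n)][:4])
E
```

```text
pics
{'time': 0.0, 'eef_pos': array([0.27121541, 0.59004584, 0.24139608]), 'orientation': array([-6.71345762e-01, -3.06879124e+00,  2.74256486e-03]), 'ft_force': array([ 1.03048446, -0.97332247, -1.19665304]), 'grip_width': 0.0851830306959923}
scene 464.29800893987493 [[-0.30578862  0.60949586 -0.73144249  1.66940871]
 [ 0.95205939  0.20279076 -0.22903893  0.34525449]
 [ 0.0087315  -0.76641419 -0.64228736  1.09416623]
 [ 0.          0.          0.          1.        ]]
stand [(0.94, [233, 161, 306, 218]), (0.54, [179, 177, 228, 213])]
knob [(0.73, [243, 174, 266, 196]), (0.56, [276, 158, 286, 182]), (0.46, [193, 142, 229, 177])]
canister [(0.85, [189, 212, 214, 246]), (0.78, [253, 141, 275, 167]), (0.73, [245, 170, 265, 196]), (0.72, [284, 150, 301, 182])]
tray []
tongue [(0.43, [264, 176, 272, 186])]
top 507.1731649307435 [[ 0.01061877 -0.99674706  0.07989082  0.46301193]
 [-0.99985462 -0.0116498  -0.01245039  0.00474519]
 [ 0.0133406  -0.079747   -0.99672586  1.74166486]
 [ 0.          0.          0.          1.        ]]
stand [(0.74, [339, 195, 412, 249]), (0.39, [299, 153, 329, 181])]
knob [(0.51, [358, 209, 370, 230])]
canister [(0.97, [403, 136, 429, 160]), (0.92, [354, 257, 379, 282]), (0.68, [367, 136, 394, 162]), (0.65, [393, 262, 421, 286])]
tray [(0.56, [224, 188, 283, 251])]
tongue [(0.48, [369, 215, 382, 224])]
```

View pics/scene0.png

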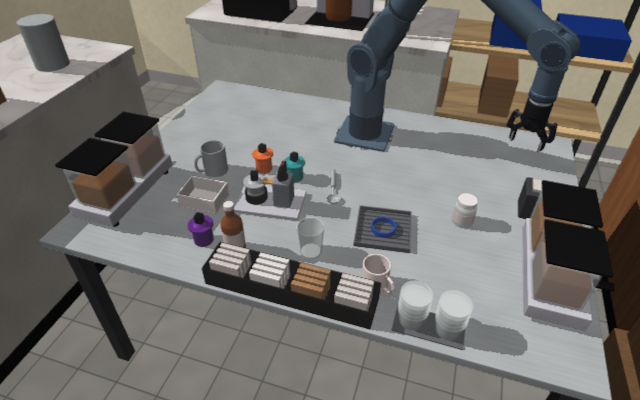

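View pics/top0.png

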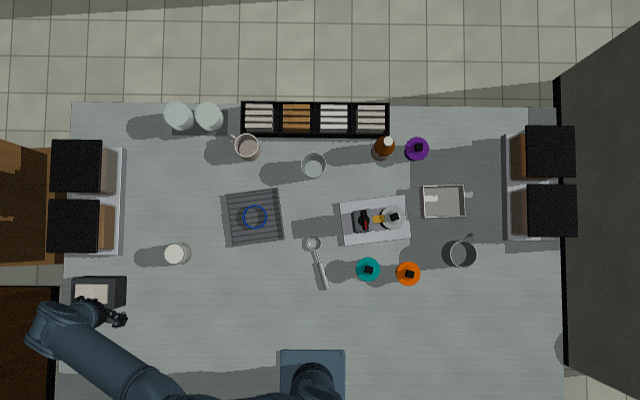

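Run:
```python
import cv2
a=cv2.imread('pics/top0.png')[170:280,320:450];cv2.imwrite('pics/top0c.png',cv2.resize(a,None,fx=6,fy=5.4,interpolation=2)[:600,:780])
a=cv2.imread('pics/scene0.png')[120:260,170:330];cv2.imwrite('pics/scene0c.png',cv2.resize(a,None,fx=4.2,fy=4.2,interpolation=2))
```

```text
(no output)
```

View pics/top0c.png

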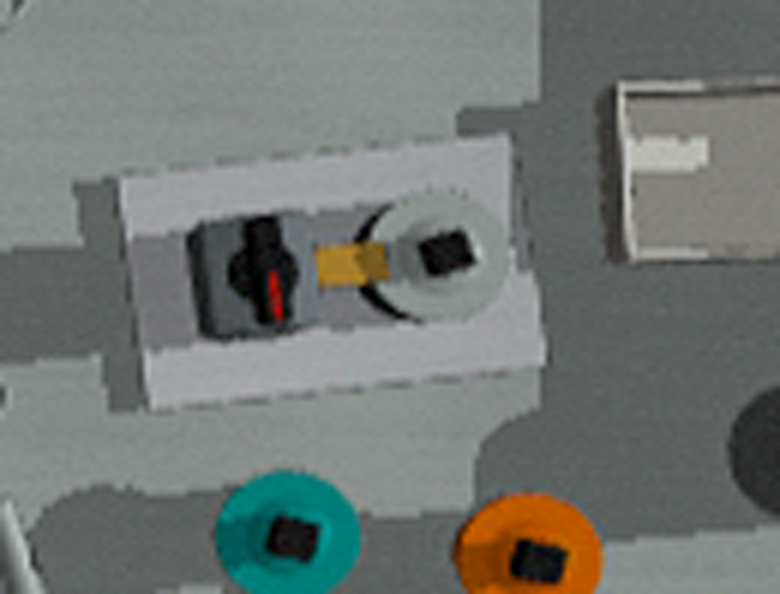

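View pics/scene0c.png

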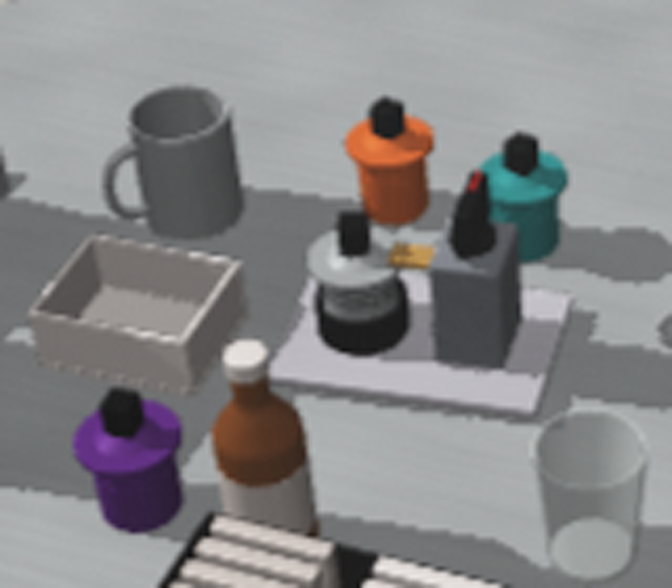

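The top view shows four canister shapes: steel in the stand (391,217), orange (408,273), turquoise (368,270) and purple (417,148). The steel one under the brass tongue is the one meant, and the crop confirms it. The knob is at (364,219) with its red mark towards the robot, and the blue ring is at (254,217). Next I'll measure positions.

```bash
cat > h.py <<'E'
from station import sense, capture, ctrl, boxes_of, cut_out
import numpy as np, cv2
def cloud(c):
    z=c['z_map'].astype(float);v,u=np.mgrid[0:400,0:640]
    P=np.stack([(u-c['cx'])/c['fx']*z,(v-c['cy'])/c['fy']*z,z,np.ones_like(z)],-1)
    W=P@c['pose'].T
    W[z==0]=np.nan
    return W[...,:3]
def at(c,u,v,h):
    d=c['pose'][:3,:3]@np.array([(u-c['cx'])/c['fx'],(v-c['cy'])/c['fy'],1]);o=c['pose'][:3,3]
    return o+d*(h-o[2])/d[2]
E
python3 - <<'E'
from h import *
c=capture('top');W=cloud(c);f=c['frame'];hsv=cv2.cvtColor(f,cv2.COLOR_BGR2HSV)
reg=np.zeros((400,640),bool);reg[195:250,338:412]=1
def stat(n,m):
    p=W[m];p=p[~np.isnan(p[:,0])]
    v,u=np.nonzero(m)
    r=cv2.minAreaRect(p[:,:2].astype(np.float32)*1000)
    print(n,len(p),'med',np.round(np.median(p,0),4),'rect',np.round(r[0],1),np.round(r[1],1),round(r[2],1),'px',u.mean().round(1),v.mean().round(1))
z=W[...,2]
stat('plate',reg&(z>.008)&(z<.03))
stat('standall',reg&(z>.008))
stat('post',reg&(z>.112)&(z<.128))
left=reg.copy();left[:,375:]=0
right=reg.copy();right[:,:378]=0
stat('knobtop',left&(z>.155))
stat('rim',right&(z>.08)&(z<.1))
stat('cangrip',right&(z>.115))
blue=(hsv[...,0]>105)&(hsv[...,0]<130)&(hsv[...,1]>120);blue[:, :225]=0;blue[:,285:]=0;blue[:185]=0;blue[252:]=0
stat('blue',blue)
tr=np.zeros_like(reg);tr[185:250,218:288]=1
stat('tray',tr&(z>.008))
for n,h in(('knobtop',.172),):
    m=reg&left&(f.max(2)<60);v,u=np.nonzero(m)
    print('dark',len(u),u.min(),u.max(),v.min(),v.max())
for q in('cup','spoon','mug','syrup','jar','pitcher','lidbox'):
    for b in boxes_of(q,'top')[:1]:
        e=b['extent'];print(q,b['confidence'],np.round(e),np.round(at(c,(e[0]+e[2])/2,(e[1]+e[3])/2,.05),3))
E
```

```text
plate 1922 med [ 0.5319 -0.206   0.0181] rect [ 539.6 -209.3] [184.7 250.5] 0.7 px 372.9 220.9
standall 2955 med [ 0.5408 -0.2065  0.0211] rect [ 539.6 -209.3] [184.7 250.5] 0.7 px 374.5 220.3
post 244 med [ 0.5403 -0.1493  0.1207] rect [ 544.3 -198.2] [ 70. 140.] 8.8 px 364.4 220.6
knobtop 115 med [ 0.5379 -0.1573  0.1712] rect [ 538.3 -159. ] [63.1 16.9] 7.7 px 364.5 219.9
rim 349 med [ 0.5497 -0.259   0.0945] rect [ 550.6 -257.6] [78.6 80.5] 49.7 px 393.0 217.4
cangrip 59 med [ 0.5506 -0.2565  0.1309] rect [ 551.5 -257.9] [23.3 22.9] 20.6 px 394.2 216.7
blue 147 med [0.5515 0.2015 0.0213] rect [553.5 200.9] [80.3 81.1] 1.7 px 254.2 216.5
tray 829 med [0.5503 0.2    0.0128] rect [557.6 206.1] [211.4 234.7] 3.5 px 254.1 216.8
dark 213 351 369 210 232
cup 0.74 [299. 153. 325. 181.] [0.72  0.007 0.05 ]
spoon 0.8 [303. 236. 331. 287.] [ 0.403 -0.013  0.05 ]
mug 0.98 [230. 136. 261. 162.] [0.778 0.231 0.05 ]
syrup 0.57 [369. 136. 395. 161.] [ 0.785 -0.228  0.05 ]
jar 0.93 [166. 243. 191. 264.] [0.426 0.446 0.05 ]
pitcher 0.89 [441. 231. 478. 266.] [ 0.453 -0.489  0.05 ]
lidbox 0.79 [420. 188. 467. 219.] [ 0.602 -0.436  0.05 ]
```

Knob axis measures about (0.5385, -0.159), with the bar at +7.7° in the world frame and the stand yaw at about 7.3°. The canister is at (0.551, -0.258) with its grip at about 20.6°, and the well is at (0.553, 0.201). Heights and sizes match what was given. I'll move above the knob and turn the jaws perpendicular to the bar, a roll of -147.6° that leaves room for the anticlockwise turn.

>>> carry_out:
  offset:
    - [0.0133,-0.0375,0.003]
    - [0.0133,-0.0375,0.003]
    - [0.0133,-0.0375,0.003]
    - [0.0133,-0.0375,0.003]
    - [0.0133,-0.0375,0.003]
  roll: [-7.4,-7.4,-7.4,-7.4,-7.4]
  jaw: [-1,-1,-1,-1,-1]

```text
time: 1.5
eef_pos: [0.3348, 0.4025, 0.2569]
orientation: [-1.627, -2.684, -0.006]
ft_force: [1.0, -0.1, 0.6]
grip_width: 0.0854
```

>>> carry_out:
  offset:
    - [0.0133,-0.0375,0.003]
    - [0.0133,-0.0375,0.003]
    - [0.0133,-0.0375,0.003]
    - [0.0133,-0.0375,0.003]
    - [0.0133,-0.0375,0.003]
  roll: [-7.4,-7.4,-7.4,-7.4,-7.4]
  jaw: [-1,-1,-1,-1,-1]

```text
time: 2.0
eef_pos: [0.4032, 0.2074, 0.2737]
orientation: [-2.422, -1.997, -0.014]
ft_force: [0.8, 0.1, 0.5]
grip_width: 0.0855
```

>>> carry_out:
  offset:
    - [0.0133,-0.0375,0.003]
    - [0.0133,-0.0375,0.003]
    - [0.0133,-0.0375,0.003]
    - [0.0133,-0.0375,0.003]
    - [0.0133,-0.0375,0.003]
  roll: [-7.4,-7.4,-7.4,-7.4,-7.4]
  jaw: [-1,-1,-1,-1,-1]

```text
time: 2.5
eef_pos: [0.4716, 0.0121, 0.2912]
orientation: [-2.948, -1.086, -0.022]
ft_force: [0.1, 1.1, 0.1]
grip_width: 0.0854
```

>>> carry_out:
  offset:
    - [0.0133,-0.0375,0]
    - [0.0133,-0.0375,0]
    - [0.0133,-0.0375,0]
    - [0.0133,-0.0375,0]
    - [0,0,0]
  roll: [-7.4,-7.4,-7.4,-7.4,0]
  jaw: [-1,-1,-1,-1,-1]

```text
time: 3.0
eef_pos: [0.5274, -0.1498, 0.2938]
orientation: [3.124, 0.249, 0.032]
ft_force: [0.6, -0.2, -0.1]
grip_width: 0.0854
```

```bash
cat >> h.py <<'E'
from scipy.spatial.transform import Rotation as Ro
def yaw(s):
    R=Ro.from_rotvec(s['orientation']).as_matrix();return np.degrees(np.arctan2(R[1,1],R[0,1]))
def show():
    s=sense();print('t',round(s['time'],2),'p',np.round(s['eef_pos'],4),'yaw',round(yaw(s),2),'tilt',np.round(Ro.from_rotvec(s['orientation']).as_matrix()[:,2],3),'F',np.round(s['ft_force'],1),'T',np.round(s['wrist_torque'],2),'g',round(s['grip_width'],4),'q',np.round(s['q'],2));return s
def wcloud(c,s):
    z=c['z_map'].astype(float);v,u=np.mgrid[0:400,0:640]
    x=(u-c['cx'])/c['fx'];y=(v-c['cy'])/c['fy'];r=np.hypot(x,y)+1e-9
    t=np.tan(np.minimum(r,1.5));P=np.stack([x/r*t*z,y/r*t*z,z,np.ones_like(z)],-1)@c['hand_eye'].T
    P=P[...,:3]@Ro.from_rotvec(s['orientation']).as_matrix().T+s['eef_pos'];P[(z==0)|(r>1.45)]=np.nan
    return P
E
python3 - <<'E'
from h import *
s=show();c=capture('wrist');cv2.imwrite('pics/w1.png',c['frame']);print(c['hand_eye'])
E
```

```text
t 3.0 p [ 0.5274 -0.1498  0.2938] yaw -80.9 tilt [ 0.021 -0.006 -1.   ] F [ 0.6 -0.2 -0.1] T [-0.01  0.01  0.04] g 0.0854 q [-0.42  0.37  0.79  1.8  -0.3   1.07 -0.94]
[[ 1.37210307e-03 -9.60320767e-01 -2.78894498e-01  7.21125520e-02]
 [ 9.99999051e-01  1.35224325e-03  2.63592471e-04 -1.23462772e-03]
 [ 1.23999878e-04 -2.78894595e-01  9.60321711e-01 -1.31439411e-01]
 [ 0.00000000e+00  0.00000000e+00  0.00000000e+00  1.00000000e+00]]
```

View pics/w1.png

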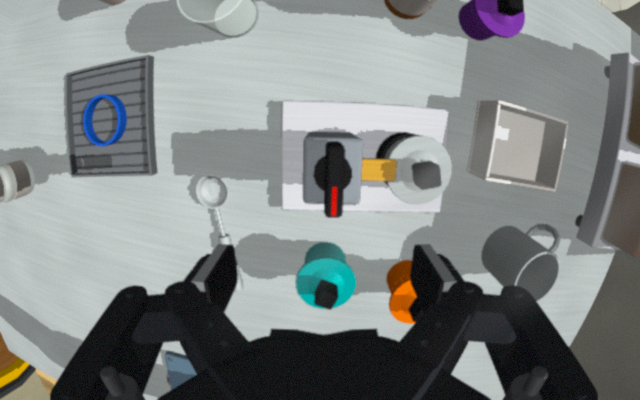

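The wrist picture shows the knob with its red mark at (333,175), the tongue at (378,170) and the steel canister grip at (427,176). I'll refine the positions from it.

```bash
cat >> h.py <<'E'
def stat(W,n,m):
    p=W[m];p=p[~np.isnan(p[:,0])]
    if len(p)<4: print(n,len(p));return
    r=cv2.minAreaRect(p[:,:2].astype(np.float32)*1000)
    print(n,len(p),'med',np.round(np.median(p,0),4),'rect',np.round(r[0],1),np.round(r[1],1),round(r[2],1))
E
python3 - <<'E'
from h import *
s=show();c=capture('wrist');W=wcloud(c,s);z=W[...,2]
k=np.hypot(W[...,0]-.5385,W[...,1]+.159)<.05
stat(W,'knobtop',k&(z>.160)&(z<.19)); stat(W,'posttop',k&(z>.115)&(z<.128))
k=np.hypot(W[...,0]-.551,W[...,1]+.258)<.05
stat(W,'cangriptop',k&(z>.123)&(z<.14)); stat(W,'rim',k&(z>.085)&(z<.1))
b=(c['frame'][...,0]>150)&(c['frame'][...,2]<80)&(np.hypot(W[...,0]-.55,W[...,1]-.2)<.06)
stat(W,'blue',b)
E
```

```text
t 3.05 p [ 0.527  -0.1471  0.2934] yaw -80.62 tilt [ 0.02  -0.004 -1.   ] F [0.2 0.5 0.9] T [ 0.04  0.03 -0.  ] g 0.0855 q [-0.42  0.37  0.78  1.81 -0.29  1.07 -0.94]
knobtop 1317 med [ 0.5422 -0.1562  0.1715] rect [ 540.9 -157.2] [63.1 16.5] 8.0
posttop 2232 med [ 0.548  -0.1467  0.1215] rect [ 540.7 -157. ] [70.3 60. ] 6.4
cangriptop 535 med [ 0.5542 -0.2541  0.1303] rect [ 553.5 -255.6] [24.3 24.6] 19.4
rim 2583 med [ 0.5611 -0.2503  0.094 ] rect [ 553.7 -257. ] [79.3 77.6] 9.2
blue 611 med [0.5542 0.1952 0.0226] rect [552.3 209.9] [82.9 97.5] 0.9
```

>>> carry_out:
  offset:
    - [0.0065,-0.0055,-0.031]
    - [0.0065,-0.0055,-0.031]
    - [0,0,-0.028]
    - [0,0,0]
  roll: [-1.6,0,0,0]
  jaw: [-1,-1,-1,-1]

```text
time: 3.5
eef_pos: [0.5413, -0.1491, 0.2012]
orientation: [-3.131, -0.237, -0.034]
ft_force: [-0.4, 0.3, 0.5]
grip_width: 0.0853
```

Run:
```python
from h import *
for i in range(3):
    s=show();c=capture('wrist');W=wcloud(c,s);z=W[...,2]
    k=np.hypot(W[...,0]-.5385,W[...,1]+.159)<.05
    stat(W,'knobtop',k&(z>.160)&(z<.178)); stat(W,'posttop',k&(z>.115)&(z<.128))
cv2.imwrite('pics/w2.png',c['frame'])
```

```text
t 3.5 p [ 0.5413 -0.1491  0.2012] yaw -81.35 tilt [ 0.022  0.003 -1.   ] F [-0.4  0.3  0.5] T [ 0.04  0.03 -0.02] g 0.0853 q [-0.33  0.51  0.7   1.86 -0.42  0.9  -0.85]
knobtop 2810 med [ 0.5455 -0.156   0.1714] rect [ 541.2 -156.9] [63.4 16.5] 7.8
posttop 4093 med [ 0.5526 -0.148   0.1215] rect [ 541.5 -157. ] [68.9 60.2] 7.5
t 3.55 p [ 0.5426 -0.1496  0.2032] yaw -81.35 tilt [ 0.025  0.002 -1.   ] F [0.4 0.9 1.2] T [-0.   -0.03  0.03] g 0.0853 q [-0.33  0.51  0.71  1.86 -0.42  0.9  -0.85]
knobtop 2730 med [ 0.5455 -0.156   0.1714] rect [ 541.2 -156.9] [63.4 16.2] 7.8
posttop 4013 med [ 0.552  -0.1475  0.1215] rect [ 541.3 -157.1] [69.6 59.6] 7.7
t 3.6 p [ 0.5435 -0.1504  0.2047] yaw -81.39 tilt [ 0.028  0.002 -1.   ] F [ 0.5 -0.1 -0.1] T [-0.01  0.    0.04] g 0.0857 q [-0.33  0.5   0.71  1.86 -0.42  0.91 -0.85]
knobtop 2663 med [ 0.5456 -0.1562  0.1714] rect [ 541.3 -157.1] [63.5 16.1] 7.6
posttop 4022 med [ 0.5517 -0.148   0.1215] rect [ 541.2 -157. ] [69.3 60.2] 7.3
```

View pics/w2.png

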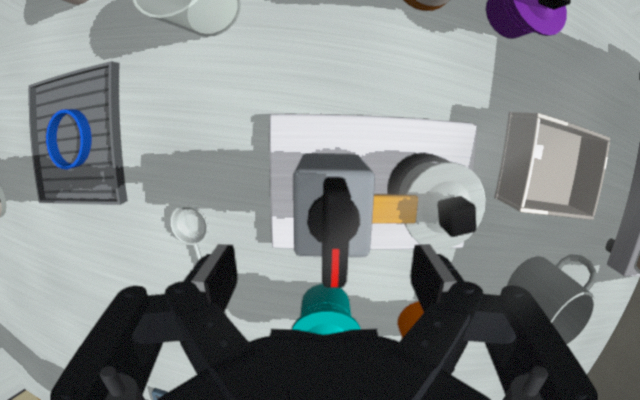

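>>> carry_out:
  offset:
    - [-0.002,-0.006,-0.02]
    - [0,0,-0.015]
    - [0,0,0]
    - [0,0,0]
  roll: [-0.9,0,0,0]
  jaw: [-1,-1,-1,-1]

```text
time: 4.05
eef_pos: [0.5462, -0.1562, 0.1757]
orientation: [3.132, 0.216, 0.062]
ft_force: [-0.3, -0.3, -0.1]
grip_width: 0.0854
```

Run:
```python
from h import *
s=show()
```

```text
t 4.05 p [ 0.5462 -0.1562  0.1757] yaw -82.13 tilt [ 0.04   0.001 -0.999] F [-0.3 -0.3 -0.1] T [-0.04  0.07  0.03] g 0.0854 q [-0.3   0.54  0.68  1.88 -0.47  0.84 -0.82]
```

>>> carry_out:
  offset:
    - [0,0,0]
    - [0,0,0]
  roll: [0,0]
  jaw: [-1,-1]

```text
time: 4.25
eef_pos: [0.5472, -0.156, 0.1773]
orientation: [3.131, 0.217, 0.066]
ft_force: [-0.3, 1.0, -0.3]
grip_width: 0.0858
```

Run:
```python
from h import *
s=show()
for i in range(4):
    capture('wrist'); s=show()
```

```text
t 4.25 p [ 0.5472 -0.156   0.1773] yaw -82.08 tilt [ 0.042  0.001 -0.999] F [-0.3  1.  -0.3] T [-0.02  0.03 -0.01] g 0.0858 q [-0.3   0.54  0.68  1.88 -0.47  0.84 -0.82]
t 4.3 p [ 0.5473 -0.156   0.1773] yaw -82.08 tilt [ 0.042  0.001 -0.999] F [ 0.5 -0.1  0.3] T [-0.01  0.02 -0.02] g 0.0856 q [-0.3   0.54  0.68  1.88 -0.47  0.84 -0.82]
t 4.35 p [ 0.5472 -0.156   0.1771] yaw -82.09 tilt [ 0.042  0.001 -0.999] F [2.  0.6 0.6] T [ 0.08  0.07 -0.02] g 0.086 q [-0.3   0.54  0.68  1.88 -0.47  0.84 -0.82]
t 4.4 p [ 0.547  -0.156   0.1769] yaw -82.09 tilt [ 0.042  0.001 -0.999] F [-0.4  0.2  0.5] T [-0.01  0.01  0.05] g 0.0855 q [-0.3   0.54  0.68  1.88 -0.47  0.84 -0.82]
t 4.45 p [ 0.5469 -0.156   0.1768] yaw -82.1 tilt [ 0.041  0.001 -0.999] F [ 0.3 -0.2 -0.6] T [0.01 0.05 0.01] g 0.0852 q [-0.3   0.54  0.68  1.88 -0.47  0.84 -0.82]
```

>>> carry_out:
  offset:
    - [-0.006,-0.001,-0.012]
    - [0,0,-0.01]
    - [0,0,0]
  roll: [0,0,0]
  jaw: [-1,-1,-1]

```text
time: 4.75
eef_pos: [0.5399, -0.1569, 0.1527]
orientation: [3.132, 0.217, 0.064]
ft_force: [-0.9, 0.0, -0.5]
grip_width: 0.0853
```

Run:
```python
from h import *
s=show();c=capture('wrist');W=wcloud(c,s);z=W[...,2]
k=np.hypot(W[...,0]-.541,W[...,1]+.157)<.05
stat(W,'knobtop',k&(z>.160)&(z<.178)); stat(W,'posttop',k&(z>.115)&(z<.128))
cv2.imwrite('pics/w3.png',c['frame']);show()
```

```text
t 4.75 p [ 0.5399 -0.1569  0.1527] yaw -82.09 tilt [ 0.041  0.001 -0.999] F [-0.9  0.  -0.5] T [-0.01  0.01 -0.04] g 0.0853 q [-0.28  0.57  0.65  1.91 -0.5   0.79 -0.79]
knobtop 6447 med [ 0.5454 -0.1561  0.1713] rect [ 542.1 -154.5] [91.8 60.6] 72.7
posttop 6317 med [ 0.5542 -0.1496  0.1215] rect [ 541.2 -156.9] [69.4 60.4] 7.8
t 4.8 p [ 0.54   -0.1571  0.1532] yaw -82.1 tilt [ 0.041  0.001 -0.999] F [ 0.4 -0.1 -0.4] T [0.02 0.05 0.02] g 0.0854 q [-0.28  0.57  0.65  1.91 -0.5   0.79 -0.79]
```

View pics/w3.png

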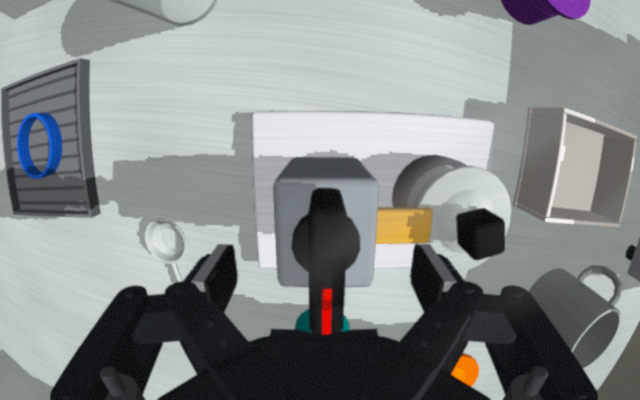

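Bar at column 326 sits centred between the fingers (213 and 434). I'll close gently.

>>> carry_out:
  offset:
    - [0,0,0]
    - [0,0,0]
    - [0,0,0]
    - [0,0,0]
    - [0,0,0]
  roll: [0,0,0,0,0]
  jaw: [1,1,1,1,1]
  newtons: 20

```text
time: 5.3
eef_pos: [0.5407, -0.158, 0.1537]
orientation: [3.13, 0.216, 0.066]
ft_force: [-2.0, -0.5, -2.6]
grip_width: 0.0161
```

Run:
```python
from h import *
show()
```

```text
t 5.3 p [ 0.5407 -0.158   0.1537] yaw -82.12 tilt [ 0.042 -0.    -0.999] F [-2.  -0.5 -2.6] T [0.37 0.38 0.07] g 0.0161 q [-0.28  0.57  0.66  1.91 -0.5   0.79 -0.79]
```

Gripped at 16.1 mm with low side forces. Next I'll firm the grip and start the twist in steps.

>>> carry_out:
  offset:
    - [0,0,0]
    - [0,0,0]
    - [0,0,0]
  roll: [0,0,2]
  jaw: [1,1,1]
  newtons: 80

```text
time: 5.6
eef_pos: [0.5406, -0.1579, 0.1538]
orientation: [3.127, 0.272, 0.066]
ft_force: [0.2, -1.0, 0.1]
grip_width: 0.0146
```

Run:
```python
from h import *
show()
```

```text
t 5.6 p [ 0.5406 -0.1579  0.1538] yaw -80.05 tilt [ 0.042  0.001 -0.999] F [ 0.2 -1.   0.1] T [ 0.08  0.07 -0.  ] g 0.0146 q [-0.27  0.56  0.65  1.91 -0.49  0.79 -0.76]
```

>>> carry_out:
  offset:
    - [0,0,0]
    - [0,0,0]
  roll: [4,4]
  jaw: [1,1]

```text
time: 5.8
eef_pos: [0.5407, -0.1577, 0.1538]
orientation: [-3.1, -0.501, -0.066]
ft_force: [2.4, 0.6, 0.5]
grip_width: 0.0149
```

Run:
```python
from h import *
show();capture('wrist');show()
```

```text
t 5.8 p [ 0.5407 -0.1577  0.1538] yaw -71.63 tilt [ 0.041  0.008 -0.999] F [2.4 0.6 0.5] T [-0.12  0.26 -0.18] g 0.0149 q [-0.24  0.55  0.6   1.9  -0.46  0.79 -0.63]
t 5.85 p [ 0.5406 -0.1577  0.1538] yaw -71.43 tilt [ 0.041  0.008 -0.999] F [0.5 0.6 1.6] T [-0.08  0.27 -0.14] g 0.0148 q [-0.24  0.55  0.6   1.9  -0.46  0.79 -0.63]
```

>>> carry_out:
  offset:
    - [0,0,0]
    - [0,0,0]
    - [0,0,0]
  roll: [5,5,5]
  jaw: [1,1,1]

```text
time: 6.15
eef_pos: [0.5405, -0.1575, 0.1538]
orientation: [-2.997, -0.917, -0.064]
ft_force: [1.4, 0.5, 0.4]
grip_width: 0.015
```

Run:
```python
from h import *
s=show();c=capture('wrist');W=wcloud(c,s);z=W[...,2]
k=np.hypot(W[...,0]-.541,W[...,1]+.157)<.05
stat(W,'posttop',k&(z>.115)&(z<.128))
cv2.imwrite('pics/w4.png',c['frame'])
c=capture('top');cv2.imwrite('pics/t4.png',cv2.resize(c['frame'][170:280,320:450],None,fx=5,fy=5))
```

```text
t 6.15 p [ 0.5405 -0.1575  0.1538] yaw -55.97 tilt [ 0.037  0.019 -0.999] F [1.4 0.5 0.4] T [ 0.36  0.46 -0.04] g 0.015 q [-0.18  0.54  0.53  1.89 -0.42  0.78 -0.4 ]
posttop 4787 med [ 0.561  -0.1396  0.1214] rect [ 541.5 -156.9] [69.  60.9] 7.9
```

View pics/w4.png

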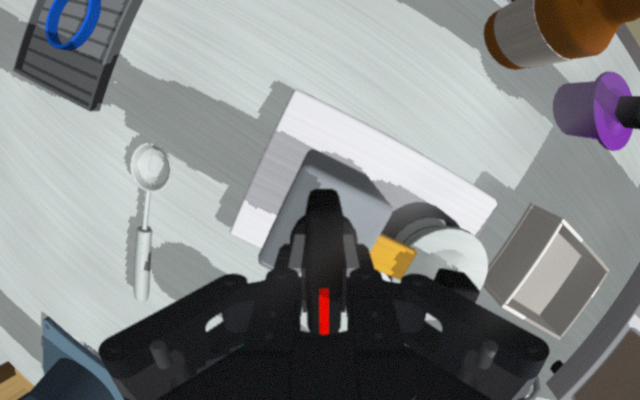

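The bar turns with the fingers: its red mark stays at (323,310) between them. The post is unmoved, and the tongue is drawing back. I'll keep turning with a lighter grip.

>>> carry_out:
  offset:
    - [0,0,0]
    - [0,0,0]
    - [0,0,0]
    - [0,0,0]
    - [0,0,0]
  roll: [6,6,6,6,6]
  jaw: [1,1,1,1,1]
  newtons: 40

```text
time: 6.75
eef_pos: [0.5399, -0.1572, 0.1538]
orientation: [-2.646, -1.658, -0.057]
ft_force: [-0.5, 0.6, 1.1]
grip_width: 0.015
```

Run:
```python
from h import *
show()
```

```text
t 6.75 p [ 0.5399 -0.1572  0.1538] yaw -25.87 tilt [ 0.021  0.035 -0.999] F [-0.5  0.6  1.1] T [ 0.05  0.2  -0.05] g 0.015 q [-0.07  0.52  0.39  1.87 -0.32  0.8   0.05]
```

>>> carry_out:
  offset:
    - [0,0,0]
    - [0,0,0]
    - [0,0,0]
    - [0,0,0]
    - [0,0,0]
  roll: [5,5,5,5,5]
  jaw: [1,1,1,1,1]
  newtons: 40

```text
time: 7.25
eef_pos: [0.5395, -0.1571, 0.1538]
orientation: [-2.215, -2.189, -0.048]
ft_force: [-0.5, 0.3, 0.3]
grip_width: 0.0146
```

Run:
```python
from h import *
show()
```

```text
t 7.25 p [ 0.5395 -0.1571  0.1538] yaw -0.67 tilt [ 0.003  0.041 -0.999] F [-0.5  0.3  0.3] T [-0.03  0.2  -0.01] g 0.0146 q [ 0.02  0.52  0.28  1.85 -0.24  0.81  0.42]
```

>>> carry_out:
  offset:
    - [0,0,0]
    - [0,0,0]
    - [0,0,0]
    - [0,0,0]
  roll: [4,4,4,4]
  jaw: [1,1,1,1]
  newtons: 40

```text
time: 7.65
eef_pos: [0.5391, -0.1572, 0.1538]
orientation: [-1.886, -2.472, -0.041]
ft_force: [-1.6, -0.5, 0.7]
grip_width: 0.0145
```

Run:
```python
from h import *
show()
```

```text
t 7.65 p [ 0.5391 -0.1572  0.1538] yaw 15.32 tilt [-0.009  0.04  -0.999] F [-1.6 -0.5  0.7] T [-0.04  0.17 -0.02] g 0.0145 q [ 0.07  0.52  0.21  1.84 -0.19  0.82  0.65]
```

>>> carry_out:
  offset:
    - [0,0,0]
    - [0,0,0]
  roll: [3,3]
  jaw: [1,1]
  newtons: 40

```text
time: 7.85
eef_pos: [0.5391, -0.1572, 0.1538]
orientation: [-1.755, -2.565, -0.038]
ft_force: [0.1, -0.4, 1.6]
grip_width: 0.0147
```

Run:
```python
from h import *
show()
```

```text
t 7.85 p [ 0.5391 -0.1572  0.1538] yaw 21.25 tilt [-0.014  0.039 -0.999] F [ 0.1 -0.4  1.6] T [-0.03  0.21 -0.06] g 0.0147 q [ 0.08  0.52  0.19  1.84 -0.17  0.83  0.74]
```

>>> carry_out:
  offset:
    - [0,0,0]
    - [0,0,0]
  roll: [3,3]
  jaw: [1,1]
  newtons: 40

```text
time: 8.05
eef_pos: [0.539, -0.1572, 0.1538]
orientation: [-1.62, -2.651, -0.035]
ft_force: [-0.8, -0.4, -0.1]
grip_width: 0.0147
```

Run:
```python
from h import *
show()
```

```text
t 8.05 p [ 0.539  -0.1572  0.1538] yaw 27.15 tilt [-0.018  0.037 -0.999] F [-0.8 -0.4 -0.1] T [-0.04  0.15 -0.  ] g 0.0147 q [ 0.1   0.52  0.16  1.83 -0.15  0.83  0.82]
```

Turned 109° so far with no stop felt (Tz ≈ 0). Smaller steps from here.

>>> carry_out:
  offset:
    - [0,0,0]
    - [0,0,0]
  roll: [2,2]
  jaw: [1,1]
  newtons: 40

```text
time: 8.25
eef_pos: [0.5389, -0.1573, 0.1538]
orientation: [-1.526, -2.705, -0.032]
ft_force: [-0.5, 0.5, 0.5]
grip_width: 0.015
```

Run:
```python
from h import *
show()
```

```text
t 8.25 p [ 0.5389 -0.1573  0.1538] yaw 31.13 tilt [-0.021  0.036 -0.999] F [-0.5  0.5  0.5] T [-0.04  0.17  0.  ] g 0.015 q [ 0.11  0.52  0.15  1.83 -0.14  0.83  0.88]
```

>>> carry_out:
  offset:
    - [0,0,0]
    - [0,0,0]
  roll: [2,1]
  jaw: [1,1]
  newtons: 40

```text
time: 8.45
eef_pos: [0.5388, -0.1573, 0.1538]
orientation: [-1.454, -2.743, -0.032]
ft_force: [-0.1, -0.1, 0.5]
grip_width: 0.0148
```

Run:
```python
from h import *
show()
```

```text
t 8.45 p [ 0.5388 -0.1573  0.1538] yaw 34.13 tilt [-0.023  0.035 -0.999] F [-0.1 -0.1  0.5] T [ 0.1   0.08 -1.03] g 0.0148 q [ 0.12  0.52  0.13  1.83 -0.13  0.83  0.92]
```

Tz jumped to -1.0 N m after 116° of turn, so that is the stop. I'll release straight away rather than turn back.

>>> carry_out:
  offset:
    - [0,0,0]
    - [0,0,0]
    - [0,0,0]
    - [0,0,0]
    - [0,0,0]
  roll: [0,0,0,0,0]
  jaw: [-1,-1,-1,-1,-1]

```text
time: 8.95
eef_pos: [0.539, -0.1573, 0.1535]
orientation: [-1.453, -2.744, -0.031]
ft_force: [-0.5, -0.7, 0.3]
grip_width: 0.0847
```

>>> carry_out:
  offset:
    - [0,0,0.03]
    - [0,0,0.04]
    - [0,0,0.04]
    - [0,0,0.02]
    - [0,0,0]
  roll: [0,0,0,0,0]
  jaw: [-1,-1,-1,-1,-1]

```text
time: 9.45
eef_pos: [0.5372, -0.1568, 0.2872]
orientation: [-1.451, -2.742, -0.029]
ft_force: [0.3, 0.0, 0.1]
grip_width: 0.0854
```

Run:
```python
from h import *
s=show();c=capture('wrist');W=wcloud(c,s);z=W[...,2];f=c['frame'].astype(int)
k=np.hypot(W[...,0]-.541,W[...,1]+.157)<.055
stat(W,'knobtop',k&(z>.160)&(z<.19)); stat(W,'posttop',k&(z>.115)&(z<.128))
k=np.hypot(W[...,0]-.5535,W[...,1]+.257)<.05
stat(W,'cangriptop',k&(z>.123)&(z<.14)); stat(W,'rim',k&(z>.085)&(z<.0965))
br=(f[...,2]>150)&(f[...,0]<100)&(f[...,1]>100)&(np.hypot(W[...,0]-.55,W[...,1]+.2)<.06)
stat(W,'brass',br)
cv2.imwrite('pics/w5.png',c['frame'])
```

```text
t 9.45 p [ 0.5372 -0.1568  0.2872] yaw 34.22 tilt [-0.026  0.035 -0.999] F [0.3 0.  0.1] T [-0.04 -0.01  0.02] g 0.0854 q [ 0.1   0.36  0.16  1.71 -0.09  1.11  0.89]
knobtop 1351 med [ 0.5394 -0.1549  0.1714] rect [ 540.  -156.2] [16.4 62.8] 32.8
posttop 2341 med [ 0.5353 -0.1521  0.1215] rect [ 540.6 -156.5] [70.7 60.6] 7.7
cangriptop 479 med [ 0.5527 -0.2537  0.1305] rect [ 552.9 -255.6] [24.9 24.3] 21.1
rim 2285 med [ 0.5475 -0.246   0.0939] rect [ 553.3 -256.4] [78.1 80.8] 34.1
brass 297 med [ 0.5448 -0.1997  0.1038] rect [ 545.7 -203.6] [23.1 62.6] 22.8
```

View pics/w5.png

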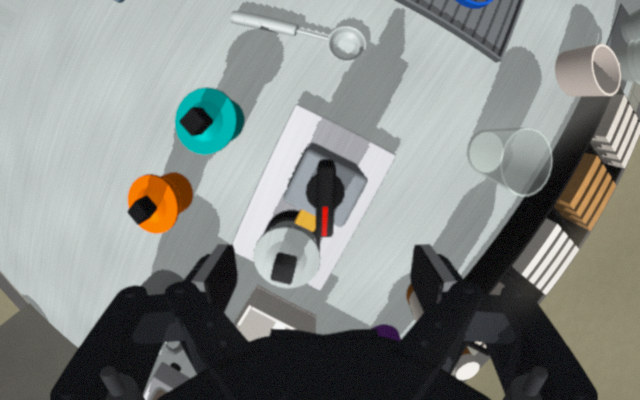

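Run:
```python
from h import *
s=sense();c=capture('wrist');W=wcloud(c,s);z=W[...,2]
hsv=cv2.cvtColor(c['frame'],cv2.COLOR_BGR2HSV)
br=(hsv[...,0]>12)&(hsv[...,0]<30)&(hsv[...,1]>120)&(np.hypot(W[...,0]-.55,W[...,1]+.2)<.04)&(z>.09)
a=np.radians(7.7);ey=np.array([-np.sin(a),np.cos(a)])
org=np.array([.5406,-.1567])-.05*ey
p=W[br][:,:2]-org
yy=p@ey;print(len(yy),np.percentile(yy,[0,2,10,50,98]),'z',np.median(W[br][:,2]),'canister in stand',(np.array([.553,-.256])-org)@ey,(np.array([.553,-.256])-org)@[np.cos(a),np.sin(a)])
cv2.imwrite('pics/w6.png',cv2.resize(c['frame'][100:300,220:420],None,fx=3,fy=3,interpolation=2))
```

```text
314 [-0.00217241 -0.00093234  0.00051834  0.00761865  0.0286228 ] z 0.10380635440705858 canister in stand -0.050066060430870064 -0.0010166365355723042
```

View pics/w6.png

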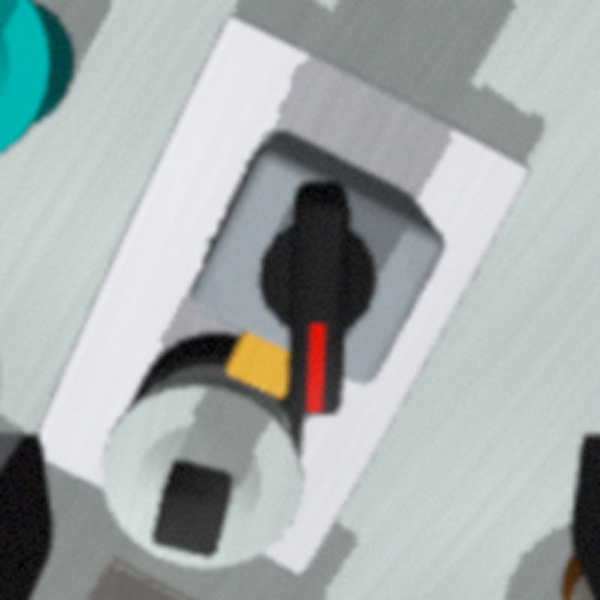

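Stop confirmed: the tongue tip is at y ≈ -2 mm, the bar is at 115° from its start and the stand has not moved. Next I'll move over the canister.

>>> carry_out:
  offset:
    - [0.0053,-0.033,0]
    - [0.0053,-0.033,-0.02]
    - [0.0053,-0.033,-0.035]
    - [0,0,-0.035]
    - [0,0,0]
  roll: [-4.6,-4.6,-4.6,0,0]
  jaw: [-1,-1,-1,-1,-1]

```text
time: 10.05
eef_pos: [0.5484, -0.2559, 0.184]
orientation: [-1.771, -2.534, -0.032]
ft_force: [-0.2, -0.4, -1.0]
grip_width: 0.0855
```

Run:
```python
from h import *
s=show();c=capture('wrist');s=show();W=wcloud(c,s);z=W[...,2]
k=np.hypot(W[...,0]-.553,W[...,1]+.256)<.05
stat(W,'cangriptop',k&(z>.126)&(z<.135)); stat(W,'rim',k&(z>.085)&(z<.0965))
cv2.imwrite('pics/w7.png',c['frame'])
```

```text
t 10.05 p [ 0.5484 -0.2559  0.184 ] yaw 20.1 tilt [-0.029  0.046 -0.999] F [-0.2 -0.4 -1. ] T [-0.01 -0.03  0.03] g 0.0855 q [ 0.22  0.56  0.22  1.68 -0.18  0.97  0.87]
t 10.1 p [ 0.5495 -0.2572  0.1866] yaw 20.07 tilt [-0.026  0.043 -0.999] F [-0.7 -0.3  0.4] T [-0.09  0.01  0.01] g 0.0857 q [ 0.22  0.55  0.22  1.68 -0.18  0.97  0.87]
cangriptop 1329 med [ 0.5537 -0.256   0.1331] rect [ 554.3 -257.1] [24.7 23.9] 19.9
rim 2989 med [ 0.5473 -0.2488  0.096 ] rect [ 554.5 -257.2] [78.7 79.5] 27.5
```

View pics/w7.png

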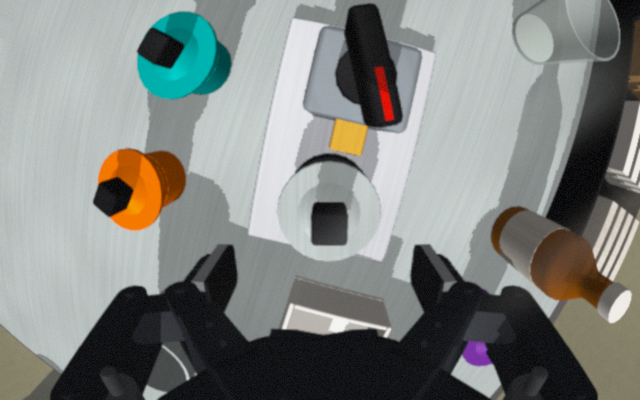

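The picture shows the grip square at (329,224) lined up with the jaws, and the tongue at (348,136) clear of the rim. Descending.

>>> carry_out:
  offset:
    - [0.0035,0.001,-0.025]
    - [0,0,-0.025]
    - [0,0,-0.005]
    - [0,0,0]
  roll: [0,0,0,0]
  jaw: [-1,-1,-1,-1]

```text
time: 10.5
eef_pos: [0.5561, -0.255, 0.1352]
orientation: [-1.772, -2.544, -0.036]
ft_force: [-0.4, 0.2, 0.0]
grip_width: 0.0852
```

Run:
```python
from h import *
s=show()
```

```text
t 10.5 p [ 0.5561 -0.255   0.1352] yaw 20.27 tilt [-0.021  0.042 -0.999] F [-0.4  0.2  0. ] T [-0.03 -0.06 -0.01] g 0.0852 q [ 0.23  0.63  0.2   1.7  -0.2   0.87  0.88]
```

>>> carry_out:
  offset:
    - [-0.003,-0.001,-0.012]
    - [0,0,-0.008]
    - [0,0,0]
  roll: [0,0,0]
  jaw: [-1,-1,-1]

```text
time: 10.8
eef_pos: [0.555, -0.2562, 0.1176]
orientation: [-1.774, -2.549, -0.038]
ft_force: [-0.2, -0.5, -0.2]
grip_width: 0.0856
```

Run:
```python
from h import *
s=show();c=capture('wrist');W=wcloud(c,s)
cv2.imwrite('pics/w8.png',c['frame']);show()
```

```text
t 10.8 p [ 0.555  -0.2562  0.1176] yaw 20.34 tilt [-0.016  0.041 -0.999] F [-0.2 -0.5 -0.2] T [-0.02  0.02 -0.01] g 0.0856 q [ 0.24  0.65  0.2   1.71 -0.2   0.83  0.89]
t 10.85 p [ 0.5551 -0.2565  0.1181] yaw 20.33 tilt [-0.015  0.041 -0.999] F [-0.4 -0.2  0.5] T [-0.04 -0.01  0.  ] g 0.0857 q [ 0.24  0.65  0.2   1.71 -0.2   0.83  0.89]
```

View pics/w8.png

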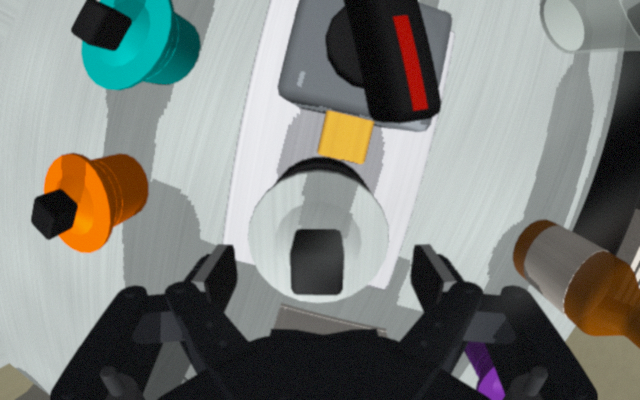

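The grip is at column 318 against the finger midline at 324, so it needs about 2 mm towards -x.

>>> carry_out:
  offset:
    - [-0.0025,-0.0005,-0.005]
    - [0,0,0]
  roll: [0,0]
  jaw: [-1,-1]

```text
time: 11.05
eef_pos: [0.5528, -0.2573, 0.1134]
orientation: [-1.775, -2.55, -0.038]
ft_force: [-0.1, -0.0, -0.4]
grip_width: 0.0853
```

>>> carry_out:
  offset:
    - [0,0,0]
    - [0,0,0]
    - [0,0,0]
    - [0,0,0]
    - [0,0,0]
  roll: [0,0,0,0,0]
  jaw: [1,1,1,1,1]
  newtons: 25

```text
time: 11.55
eef_pos: [0.5531, -0.2577, 0.114]
orientation: [-1.776, -2.551, -0.039]
ft_force: [-1.5, -0.1, 0.6]
grip_width: 0.0233
```

Run:
```python
from h import *
s=show()
```

```text
t 11.55 p [ 0.5531 -0.2577  0.114 ] yaw 20.31 tilt [-0.013  0.04  -0.999] F [-1.5 -0.1  0.6] T [-0.01  0.06  0.03] g 0.0233 q [ 0.24  0.65  0.19  1.72 -0.2   0.82  0.89]
```

>>> carry_out:
  offset:
    - [0,0,0]
    - [0,0,0]
    - [0,0,0.006]
    - [0,0,0.01]
    - [0,0,0.01]
  roll: [0,0,0,0,0]
  jaw: [1,1,1,1,1]
  newtons: 60

```text
time: 12.05
eef_pos: [0.551, -0.2565, 0.1392]
orientation: [-1.772, -2.546, -0.037]
ft_force: [-0.4, -0.2, -3.1]
grip_width: 0.0233
```

Run:
```python
from h import *
s=show()
```

```text
t 12.05 p [ 0.551  -0.2565  0.1392] yaw 20.32 tilt [-0.018  0.042 -0.999] F [-0.4 -0.2 -3.1] T [-0.11 -0.04 -0.02] g 0.0233 q [ 0.23  0.61  0.2   1.71 -0.19  0.87  0.89]
```

>>> carry_out:
  offset:
    - [0.002,-0.001,0.012]
    - [0.001,0,0.015]
    - [0.001,0,0.02]
    - [0,0,0.03]
    - [0,0,0.04]
  roll: [0,0,0,0,0]
  jaw: [1,1,1,1,1]

```text
time: 12.55
eef_pos: [0.5528, -0.2563, 0.2602]
orientation: [-1.769, -2.541, -0.034]
ft_force: [0.4, -0.7, -3.9]
grip_width: 0.0232
```

>>> carry_out:
  offset:
    - [0,0,0.04]
    - [0,0,0.02]
    - [0,0,0]
    - [0,0,0]
  roll: [0,0,0,0]
  jaw: [1,1,1,1]

```text
time: 12.95
eef_pos: [0.5548, -0.2578, 0.3319]
orientation: [-1.777, -2.551, -0.039]
ft_force: [-0.9, 0.3, -3.8]
grip_width: 0.0232
```

Run:
```python
from h import *
s=show();c=capture('wrist');W=wcloud(c,s);z=W[...,2]
k=np.hypot(W[...,0]-.541,W[...,1]+.157)<.055
stat(W,'posttop',k&(z>.115)&(z<.128));stat(W,'knobtop',k&(z>.160)&(z<.19))
cv2.imwrite('pics/w9.png',c['frame'])
c=capture('scene');cv2.imwrite('pics/s9.png',cv2.resize(c['frame'][60:260,160:440],None,fx=2.8,fy=2.8))
```

```text
t 12.95 p [ 0.5548 -0.2578  0.3319] yaw 20.29 tilt [-0.012  0.039 -0.999] F [-0.9  0.3 -3.8] T [-0.09 -0.02  0.  ] g 0.0232 q [ 0.2   0.41  0.25  1.53 -0.14  1.24  0.83]
posttop 1870 med [ 0.5355 -0.1586  0.1215] rect [ 540.2 -156.8] [70.2 61. ] 7.6
knobtop 1103 med [ 0.5404 -0.1578  0.1714] rect [ 540.4 -156.8] [16.9 64.1] 32.3
```

View pics/s9.png

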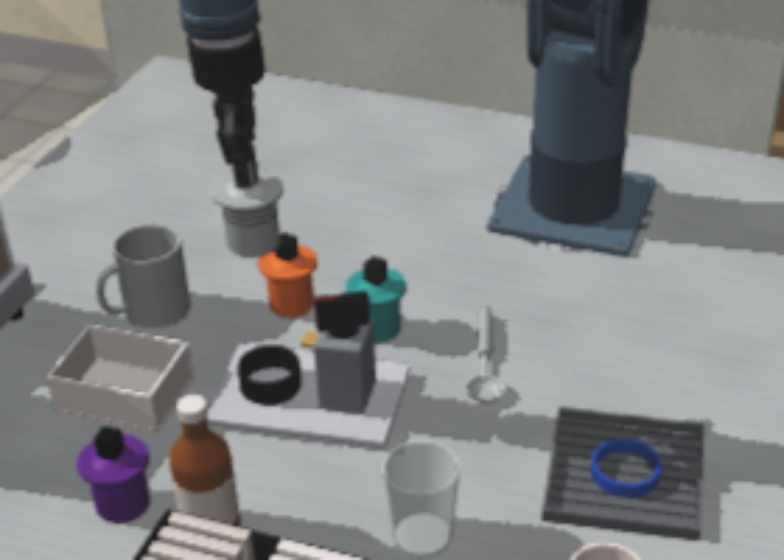

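The stand has not moved and the canister is out and held. Next I'll carry it over to the tray.

>>> carry_out:
  offset:
    - [0,0.015,0]
    - [0,0.03,0]
    - [0,0.04,0]
    - [0,0.04,0]
    - [0,0.04,0]
  roll: [0,0,0,0,0]
  jaw: [1,1,1,1,1]

```text
time: 13.55
eef_pos: [0.5487, -0.0904, 0.3232]
orientation: [-1.784, -2.531, -0.026]
ft_force: [0.3, -0.6, -3.2]
grip_width: 0.023
```

>>> carry_out:
  offset:
    - [0,0.04,0]
    - [0,0.04,0]
    - [0,0.04,0]
    - [0,0.04,0]
    - [0,0.04,0]
  roll: [0,0,0,0,0]
  jaw: [1,1,1,1,1]

```text
time: 14.05
eef_pos: [0.5415, 0.1234, 0.3166]
orientation: [-1.773, -2.526, -0.015]
ft_force: [1.2, 0.0, -3.6]
grip_width: 0.0229
```

>>> carry_out:
  offset:
    - [0,0.03,0]
    - [0,0.025,0]
    - [0,0.015,0]
    - [0,0,0]
    - [0,0,0]
  roll: [0,0,0,0,0]
  jaw: [1,1,1,1,1]

```text
time: 14.55
eef_pos: [0.5335, 0.2068, 0.3105]
orientation: [-1.748, -2.53, -0.003]
ft_force: [0.2, -1.3, -3.2]
grip_width: 0.0232
```

Run:
```python
from h import *
s=show();c=capture('wrist');W=wcloud(c,s);z=W[...,2]
hsv=cv2.cvtColor(c['frame'],cv2.COLOR_BGR2HSV)
b=(hsv[...,0]>105)&(hsv[...,0]<130)&(hsv[...,1]>150)&(np.hypot(W[...,0]-.55,W[...,1]-.2)<.06)
stat(W,'blue',b);stat(W,'bluetop',b&(z>.02))
cv2.imwrite('pics/w10.png',c['frame'])
```

```text
t 14.55 p [0.5335 0.2068 0.3105] yaw 20.77 tilt [-0.053  0.039 -0.998] F [ 0.2 -1.3 -3.2] T [-0.12 -0.1   0.03] g 0.0232 q [-0.45  0.36  0.04  1.65 -0.08  1.17 -0.02]
blue 426 med [0.5451 0.2271 0.0241] rect [541.4 218.5] [109.   44.7] 14.4
bluetop 386 med [0.545  0.2269 0.0243] rect [541.4 218.5] [109.   44.7] 14.4
```

View pics/w10.png

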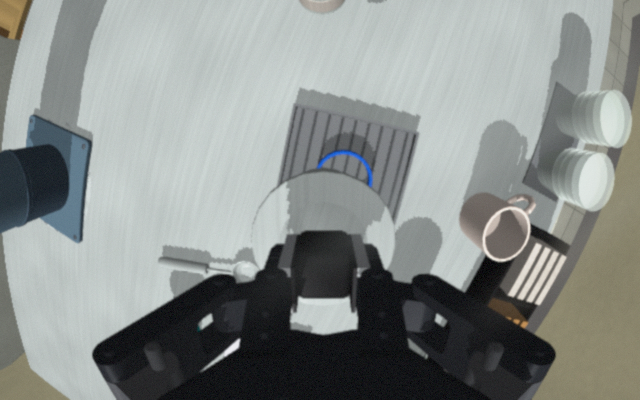

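Run:
```python
from h import *
from scipy.optimize import least_squares
s=show();c=capture('wrist');s=show();W=wcloud(c,s);z=W[...,2]
hsv=cv2.cvtColor(c['frame'],cv2.COLOR_BGR2HSV)
b=(hsv[...,0]>105)&(hsv[...,0]<130)&(hsv[...,1]>120)&(np.hypot(W[...,0]-.55,W[...,1]-.2)<.07)&(z>.019)&(z<.029)
p=W[b][:,:2]
for R in(.037,.038,.039):
    r=least_squares(lambda q:np.hypot(*(p-q).T)-R,[.55,.2],loss='soft_l1',f_scale=.002);print(R,r.x,np.sqrt(2*r.cost/len(p)))
c=capture('top');W=cloud(c);z=W[...,2]
```

```text
t 14.6 p [0.5335 0.2067 0.3105] yaw 20.75 tilt [-0.053  0.04  -0.998] F [ 0.3  0.6 -4.2] T [-0.06 -0.14 -0.  ] g 0.0228 q [-0.45  0.36  0.04  1.65 -0.08  1.17 -0.02]
t 14.65 p [0.5338 0.2062 0.3108] yaw 20.69 tilt [-0.052  0.04  -0.998] F [ 0.2 -0.5 -3.3] T [-0.15 -0.18 -0.01] g 0.0232 q [-0.45  0.36  0.04  1.65 -0.08  1.17 -0.02]
0.037 [0.5547182  0.20451887] 0.001388142667781845
0.038 [0.55475441 0.2032564 ] 0.0013313306847086061
0.039 [0.55479537 0.20198552] 0.0013435322817833752
```

>>> carry_out:
  offset:
    - [0.01,-0.003,-0.02]
    - [0.012,-0.002,-0.035]
    - [0,0,-0.035]
    - [0,0,-0.025]
    - [0,0,0]
  roll: [0,0,0,0,0]
  jaw: [1,1,1,1,1]

```text
time: 15.2
eef_pos: [0.5603, 0.1927, 0.1953]
orientation: [-1.769, -2.524, -0.01]
ft_force: [-1.3, -0.8, -4.5]
grip_width: 0.0231
```

Run:
```python
from h import *
s=show()
c=capture('scene');cv2.imwrite('pics/s10.png',cv2.resize(c['frame'][120:260,300:480],None,fx=4,fy=4,interpolation=2))
show()
```

```text
t 15.2 p [0.5603 0.1927 0.1953] yaw 19.99 tilt [-0.044  0.039 -0.998] F [-1.3 -0.8 -4.5] T [-0.11 -0.03 -0.01] g 0.0231 q [-0.41  0.51  0.04  1.71 -0.09  0.95  0.03]
t 15.25 p [0.5614 0.1929 0.1972] yaw 19.98 tilt [-0.042  0.04  -0.998] F [ 0.1 -0.7 -4.8] T [-0.12 -0.1  -0.03] g 0.0233 q [-0.41  0.51  0.04  1.71 -0.09  0.95  0.03]
```

View pics/s10.png

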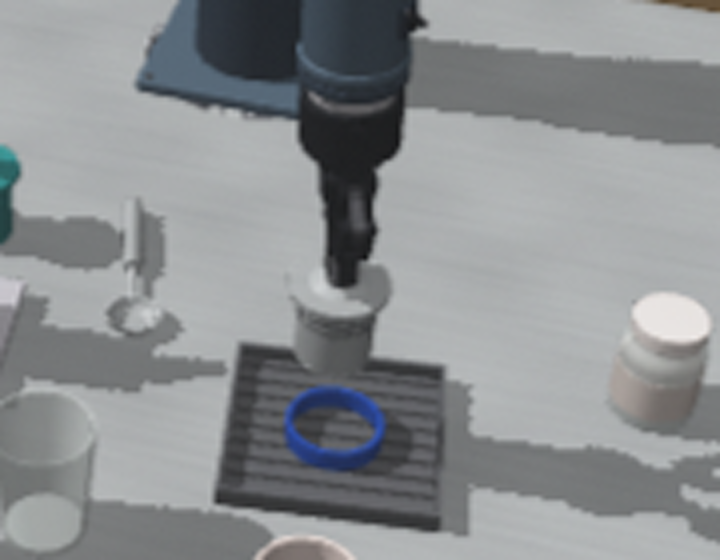

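>>> carry_out:
  offset:
    - [-0.003,0.009,0.0]
    - [0,0,0]
    - [0,0,0]
  roll: [0,0,0]
  jaw: [1,1,1]

```text
time: 15.55
eef_pos: [0.561, 0.2027, 0.202]
orientation: [-1.775, -2.527, -0.023]
ft_force: [0.6, -0.2, -3.4]
grip_width: 0.023
```

Run:
```python
from h import *
s=show()
```

```text
t 15.55 p [0.561  0.2027 0.202 ] yaw 19.87 tilt [-0.035  0.043 -0.998] F [ 0.6 -0.2 -3.4] T [-0.12 -0.11  0.02] g 0.023 q [-0.42  0.5   0.04  1.71 -0.09  0.95  0.01]
```

>>> carry_out:
  offset:
    - [0,0,0.01]
    - [0,0,0.01]
    - [0,0,0.01]
    - [0,0,0.01]
    - [0,0,0.0]
  roll: [0,0,0,0,0]
  jaw: [1,1,1,1,1]

```text
time: 16.05
eef_pos: [0.5627, 0.2035, 0.2495]
orientation: [-1.776, -2.531, -0.032]
ft_force: [0.2, 0.3, -4.2]
grip_width: 0.0226
```

Run:
```python
from h import *
s=show()
```

```text
t 16.05 p [0.5627 0.2035 0.2495] yaw 19.89 tilt [-0.029  0.045 -0.999] F [ 0.2  0.3 -4.2] T [-0.08 -0.12 -0.02] g 0.0226 q [-0.43  0.45  0.05  1.67 -0.08  1.04  0.  ]
```

>>> carry_out:
  offset:
    - [0,0,-0.04]
    - [0,0,0]
    - [0,0,0]
  roll: [0,0,0]
  jaw: [1,1,1]

```text
time: 16.35
eef_pos: [0.5642, 0.204, 0.2114]
orientation: [-1.777, -2.532, -0.037]
ft_force: [0.2, -0.3, -3.1]
grip_width: 0.0231
```

Run:
```python
from h import *
s=show()
```

```text
t 16.35 p [0.5642 0.204  0.2114] yaw 19.89 tilt [-0.025  0.047 -0.999] F [ 0.2 -0.3 -3.1] T [-0.05 -0.15 -0.01] g 0.0231 q [-0.42  0.49  0.04  1.7  -0.09  0.96  0.01]
```

Tilt is nearly back to its value at the grasp. I'll lower to just above the ring and look.

>>> carry_out:
  offset:
    - [-0.005,-0.0015,-0.015]
    - [-0.004,-0.001,-0.02]
    - [0,0,-0.02]
    - [0,0,0]
    - [0,0,0]
  roll: [0,0,0,0,0]
  jaw: [1,1,1,1,1]

```text
time: 16.85
eef_pos: [0.5587, 0.2027, 0.1622]
orientation: [-1.78, -2.536, -0.048]
ft_force: [0.4, 0.2, -3.1]
grip_width: 0.0232
```

Run:
```python
from h import *
s=show();c=capture('wrist');cv2.imwrite('pics/w11.png',c['frame']);W=wcloud(c,s);z=W[...,2]
k=np.hypot(W[...,0]-s['eef_pos'][0],W[...,1]-s['eef_pos'][1])<.05
h=s['eef_pos'][2]
m=k&(z>h-.028)&(z<h-.016); stat(W,'rim',m)
p=W[m];A=np.c_[p[:,:2]-p[:,:2].mean(0),np.ones(len(p))]
print('slope',np.linalg.lstsq(A,p[:,2],rcond=None)[0])
show()
c=capture('scene');cv2.imwrite('pics/s11.png',cv2.resize(c['frame'][140:260,320:440],None,fx=5,fy=5,interpolation=2))
c=capture('top');cv2.imwrite('pics/t11.png',cv2.resize(c['frame'][170:270,210:310],None,fx=6,fy=6,interpolation=2))
```

```text
t 16.85 p [0.5587 0.2027 0.1622] yaw 19.85 tilt [-0.017  0.05  -0.999] F [ 0.4  0.2 -3.1] T [-0.06 -0.08  0.01] g 0.0232 q [-0.42  0.54  0.04  1.76 -0.1   0.84  0.02]
rim 7962 med [0.5509 0.223  0.1423] rect [558.9 206.7] [76.7 77.5] 66.3
slope [-0.00653589  0.0027587   0.14244856]
t 16.9 p [0.5586 0.2027 0.1621] yaw 19.85 tilt [-0.017  0.05  -0.999] F [-0.3 -0.  -3.7] T [-0.1  -0.05  0.03] g 0.0231 q [-0.42  0.54  0.04  1.76 -0.1   0.84  0.02]
```

View pics/s11.png

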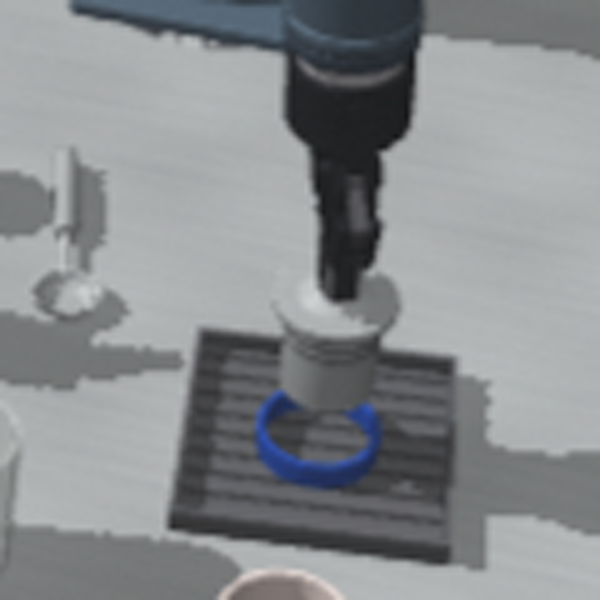

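View pics/w11.png

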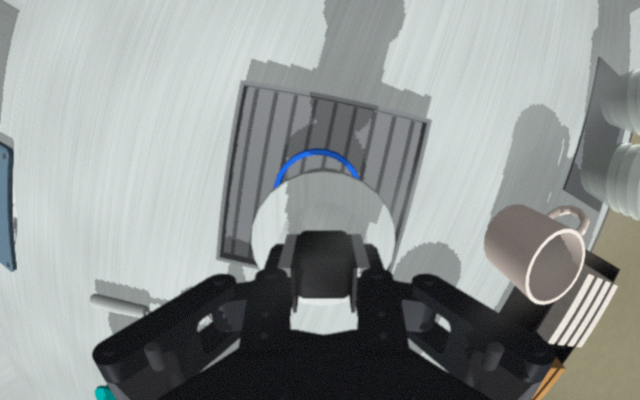

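```bash
cat > fit.py <<'E'
from h import *
from scipy.optimize import least_squares
s=show();c=capture('wrist');W=wcloud(c,s);z=W[...,2];h=s['eef_pos'][2]
hsv=cv2.cvtColor(c['frame'],cv2.COLOR_BGR2HSV)
b=(hsv[...,0]>105)&(hsv[...,0]<130)&(hsv[...,1]>120)&(np.hypot(W[...,0]-.555,W[...,1]-.203)<.07)&(z>.02)&(z<.028)
p=W[b][:,:2]
r=least_squares(lambda q:np.hypot(*(p-q).T)-.038,[.555,.203],loss='soft_l1',f_scale=.002);print('ring',r.x.round(4),len(p),np.sqrt(2*r.cost/len(p)))
k=np.hypot(W[...,0]-s['eef_pos'][0],W[...,1]-s['eef_pos'][1])<.055
m=(k&(z>h-.030)&(z<h-.014)&(hsv[...,1]<60)).astype(np.uint8)
# outer edge = far boundary against low background
e=(cv2.dilate(((z<h-.06)).astype(np.uint8),np.ones((3,3)))>0)&(m>0)
q=W[e][:,:2];q=q[q[:,1]>s['eef_pos'][1]-.005]
for R in(.040,):
    r=least_squares(lambda o:np.hypot(*(q-o).T)-R,s['eef_pos'][:2],loss='soft_l1',f_scale=.001);print('rim',r.x.round(4),len(q),np.sqrt(2*r.cost/len(q)),'minus tcp',(r.x-s['eef_pos'][:2]).round(4))
E
python3 fit.py
```

```text
t 17.0 p [0.5587 0.2027 0.1621] yaw 19.85 tilt [-0.017  0.05  -0.999] F [-0.3  0.7 -3.4] T [-0.13 -0.04  0.03] g 0.023 q [-0.42  0.54  0.04  1.76 -0.1   0.84  0.02]
ring [0.5543 0.2037] 578 0.0013115708390809878
rim [0.5593 0.204 ] 297 0.0004888180756964245 minus tcp [0.0006 0.0013]
```

The canister is upright (rim slope 0.007) and sits 4.5 mm too far in +x of the ring. I'll correct that and lower.

>>> carry_out:
  offset:
    - [-0.0045,-0.0005,-0.008]
    - [0,0,-0.012]
    - [0,0,-0.006]
    - [0,0,0]
    - [0,0,0]
  roll: [0,0,0,0,0]
  jaw: [1,1,1,1,1]

```text
time: 17.55
eef_pos: [0.5538, 0.2022, 0.1344]
orientation: [-1.78, -2.536, -0.049]
ft_force: [0.7, 0.2, -2.7]
grip_width: 0.0232
```

```bash
python3 fit.py
```

```text
t 17.55 p [0.5538 0.2022 0.1344] yaw 19.86 tilt [-0.017  0.05  -0.999] F [ 0.7  0.2 -2.7] T [-0.07 -0.02  0.02] g 0.0232 q [-0.42  0.57  0.03  1.79 -0.1   0.78  0.02]
ring [0.5541 0.2038] 623 0.0012985637175216562
rim [0.5544 0.2035] 291 0.0004950107393980142 minus tcp [0.0006 0.0013]
```

Centred to within 0.5 mm. Foot is at about 38 mm, so I'll lower it slowly.

>>> carry_out:
  offset:
    - [0,0,-0.01]
    - [0,0,-0.008]
    - [0,0,-0.004]
    - [0,0,0]
    - [0,0,0]
  roll: [0,0,0,0,0]
  jaw: [1,1,1,1,1]

```text
time: 18.1
eef_pos: [0.554, 0.2023, 0.1104]
orientation: [-1.78, -2.536, -0.05]
ft_force: [0.3, -0.2, -3.5]
grip_width: 0.0231
```

```bash
python3 fit.py
```

```text
t 18.1 p [0.554  0.2023 0.1104] yaw 19.86 tilt [-0.016  0.051 -0.999] F [ 0.3 -0.2 -3.5] T [-0.09 -0.07 -0.04] g 0.0231 q [-0.42  0.6   0.03  1.8  -0.1   0.74  0.03]
ring [0.5541 0.2038] 677 0.0012734728393742681
rim [0.5546 0.2036] 286 0.0004952236154697108 minus tcp [0.0006 0.0013]
```

>>> carry_out:
  offset:
    - [0,0,-0.004]
    - [0,0,-0.003]
    - [0,0,0]
  roll: [0,0,0]
  jaw: [1,1,1]

```text
time: 18.45
eef_pos: [0.5544, 0.2024, 0.1035]
orientation: [-1.781, -2.537, -0.051]
ft_force: [0.1, 0.2, -4.1]
grip_width: 0.0231
```

>>> carry_out:
  offset:
    - [0,0,-0.0015]
    - [0,0,0]
  roll: [0,0]
  jaw: [1,1]

```text
time: 18.65
eef_pos: [0.5545, 0.2025, 0.1019]
orientation: [-1.781, -2.537, -0.051]
ft_force: [-0.3, 0.1, -3.6]
grip_width: 0.0227
```

```bash
python3 -c "
from h import *
show()"
```

```text
t 18.65 p [0.5545 0.2025 0.1019] yaw 19.86 tilt [-0.015  0.051 -0.999] F [-0.3  0.1 -3.6] T [-0.08 -0.   -0.05] g 0.0227 q [-0.42  0.62  0.03  1.8  -0.1   0.72  0.03]
```

>>> carry_out:
  offset:
    - [0,0,-0.0015]
    - [0,0,0]
  roll: [0,0]
  jaw: [1,1]

```text
time: 18.85
eef_pos: [0.5547, 0.2025, 0.1004]
orientation: [-1.781, -2.537, -0.052]
ft_force: [-0.7, 0.3, -2.8]
grip_width: 0.0232
```

>>> carry_out:
  offset:
    - [0,0,-0.001]
    - [0,0,0]
  roll: [0,0]
  jaw: [1,1]

```text
time: 19.05
eef_pos: [0.555, 0.2029, 0.1004]
orientation: [-1.781, -2.537, -0.053]
ft_force: [-0.2, -1.2, -5.0]
grip_width: 0.0231
```

>>> carry_out:
  offset:
    - [0,0,-0.0015]
    - [0,0,0]
  roll: [0,0]
  jaw: [1,1]

```text
time: 19.25
eef_pos: [0.5553, 0.2035, 0.1004]
orientation: [-1.781, -2.537, -0.055]
ft_force: [-0.2, 0.3, -3.4]
grip_width: 0.0228
```

>>> carry_out:
  offset:
    - [0,0,-0.0015]
    - [0,0,0]
  roll: [0,0]
  jaw: [1,1]

```text
time: 19.45
eef_pos: [0.5556, 0.2039, 0.1003]
orientation: [-1.781, -2.537, -0.056]
ft_force: [-0.6, -0.8, -3.4]
grip_width: 0.0229
```

```bash
python3 -c "
from h import *
show()"; python3 fit.py
```

```text
t 19.45 p [0.5556 0.2039 0.1003] yaw 19.86 tilt [-0.013  0.054 -0.998] F [-0.6 -0.8 -3.4] T [-0.2  -0.03  0.03] g 0.0229 q [-0.42  0.62  0.02  1.8  -0.1   0.72  0.03]
t 19.45 p [0.5556 0.2039 0.1003] yaw 19.86 tilt [-0.013  0.054 -0.998] F [-0.6 -0.8 -3.4] T [-0.2  -0.03  0.03] g 0.0229 q [-0.42  0.62  0.02  1.8  -0.1   0.72  0.03]
ring [0.5542 0.2039] 664 0.0013080466579422757
rim [0.5563 0.2052] 272 0.000521078628776897 minus tcp [0.0007 0.0013]
```

z holds at 0.1004 (foot at 4 mm, as expected) while further lowering has no effect, so it rests on the floor. Releasing.

>>> carry_out:
  offset:
    - [0,0,0]
    - [0,0,0]
    - [0,0,0]
    - [0,0,0]
    - [0,0,0]
  roll: [0,0,0,0,0]
  jaw: [0.2,0.2,-0.4,-1,-1]

```text
time: 20.0
eef_pos: [0.5568, 0.2047, 0.1003]
orientation: [-1.782, -2.538, -0.061]
ft_force: [-0.4, 0.3, 0.4]
grip_width: 0.0761
```

```bash
python3 -c "
from h import *
show();c=capture('wrist');cv2.imwrite('pics/w12.png',c['frame'])"
```

```text
t 20.0 p [0.5568 0.2047 0.1003] yaw 19.85 tilt [-0.01   0.055 -0.998] F [-0.4  0.3  0.4] T [-0.07 -0.01  0.02] g 0.0761 q [-0.42  0.62  0.02  1.8  -0.1   0.71  0.03]
```

View pics/w12.png

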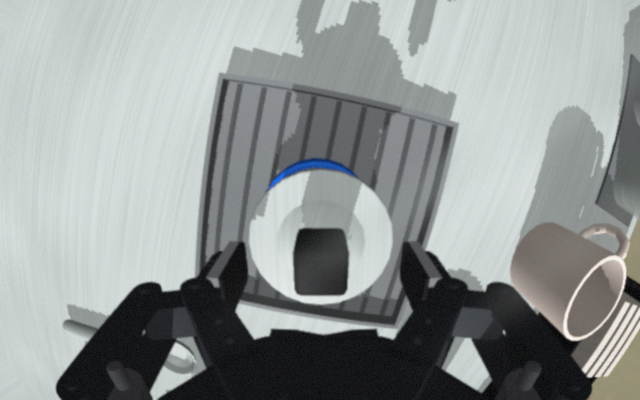

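The fingers are clear on both sides of the grip at (321,262), and the canister sits in the blue ring. Retreating straight up.

>>> carry_out:
  offset:
    - [0,0,0.01]
    - [0,0,0.03]
    - [0,0,0.04]
    - [0,0,0.04]
    - [0,0,0.04]
  roll: [0,0,0,0,0]
  jaw: [-1,-1,-1,-1,-1]

```text
time: 20.55
eef_pos: [0.552, 0.2029, 0.262]
orientation: [-1.778, -2.533, -0.045]
ft_force: [0.3, 0.8, -1.1]
grip_width: 0.0852
```

>>> carry_out:
  offset:
    - [-0.04,0,0.02]
    - [-0.04,0,0]
    - [-0.02,0,0]
    - [0,0,0]
  roll: [0,0,0,0]
  jaw: [-1,-1,-1,-1]

```text
time: 20.95
eef_pos: [0.4534, 0.204, 0.2936]
orientation: [-1.785, -2.539, -0.07]
ft_force: [-0.2, 1.0, -0.7]
grip_width: 0.0856
```

Run:
```python
from h import *
s=show();c=capture('wrist');W=wcloud(c,s);z=W[...,2]
k=np.hypot(W[...,0]-.555,W[...,1]-.204)<.06
stat(W,'griptop',k&(z>.11)&(z<.125))
m=k&(z>.074)&(z<.085);stat(W,'rim',m)
p=W[m];A=np.c_[p[:,:2]-p[:,:2].mean(0),np.ones(len(p))];print('slope',np.linalg.lstsq(A,p[:,2],rcond=None)[0])
cv2.imwrite('pics/w13.png',c['frame'])
c=capture('scene');cv2.imwrite('pics/s13.png',c['frame'])
t=capture('top');cv2.imwrite('pics/t13.png',t['frame']);W=cloud(t);z=W[...,2]
reg=np.zeros((400,640),bool);reg[195:250,338:373]=1
stat(W,'knobtop',reg&(z>.155))
for q in('cup','spoon','mug','syrup','jar','pitcher','lidbox'):
    for b in boxes_of(q,'top')[:1]:
        e=b['extent'];print(q,b['confidence'],np.round(e))
```

```text
t 20.95 p [0.4534 0.204  0.2936] yaw 19.77 tilt [-0.005  0.058 -0.998] F [-0.2  1.  -0.7] T [-0.07 -0.02 -0.01] g 0.0856 q [-0.5   0.21  0.02  1.89 -0.07  1.02 -0.1 ]
griptop 457 med [0.5542 0.2079 0.1165] rect [555.2 207.5] [24. 24.] 18.8
rim 2472 med [0.5476 0.2117 0.08  ] rect [555.5 207.2] [79.2 79. ] 85.7
slope [0.00140279 0.00179339 0.08021335]
knobtop 100 med [ 0.5378 -0.1571  0.1717] rect [ 537.9 -158.1] [15.6 61. ] 32.6
cup 0.73 [299. 154. 326. 179.]
spoon 0.66 [302. 238. 331. 289.]
mug 0.55 [232. 134. 260. 162.]
syrup 0.64 [370. 134. 393. 160.]
jar 0.85 [168. 245. 192. 264.]
pitcher 0.87 [442. 232. 479. 265.]
lidbox 0.81 [421. 186. 465. 220.]
```

View pics/s13.png

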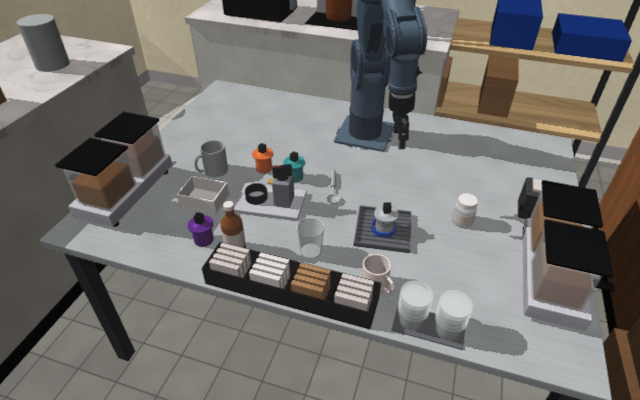

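View pics/w13.png

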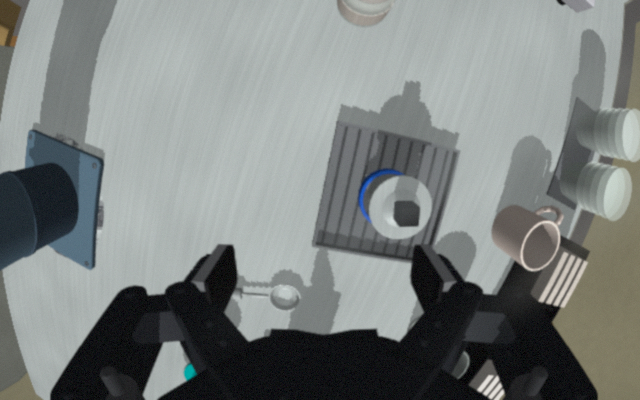

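The grip top is at 117 mm (4 + 113) and the rim is level, so the canister is seated upright inside the ring. The knob is still at its stop and the bystanders have not moved. Handing in.

```bash
python3 -c "
from station import ctrl
print(ctrl.close_job())"
```

```text
the job is handed in; nothing more can be done
None
```

The steel canister now stands upright in the blue ring with the gripper clear of it. I handed the job in at about 21 s on the robot's clock, well under the 72 s limit.

- **Knob:** I turned it anticlockwise in one grasp of about 116°, until the wrist torque jumped to about 1.0 N m at the stop. I let go there rather than turning back. The images then showed the bar 115° from its start and the tongue tip at about -2 mm, so fully drawn back.
- **Stand:** That torque was right at the roughly 1 N m at which the stand can shift. The camera showed no measurable movement of the stand after the stop or after the lift (within about 1 mm and 0.3°).
- **Canister:** I lifted it straight out with about 4 N on the wrist and lowered it until the tray floor stopped it. The final check gave its top at 117 mm as expected and the rim level to about 0.002 rad. It sits about 3.5 mm off the ring's centre, inside the 5 mm of play.
- **Other things:** The cup, spoon, mug, syrup, jar, pitcher and lid box were found where they began, within about 2 pixels.
- **Disagreements:** The top and wrist cameras differed by 2 to 3 mm, and I went by the wrist camera. The tool also drifted in tilt by up to about 3° during moves; before lowering I brought the canister back to within about 0.4° of upright.

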